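# Bring the next ball round to the signer

### The job

On the signing table, turn the ball turntable by pushing on one of its red spokes with a fingertip until the white baseball on it stands squarely in front of the yellow arrow. Turn it gently and let it come to rest there; push on the red spokes only, do not pinch or grip them, and leave all the balls in their cups. Leave the water bottle and the marker pens where they are.

Things in the scene. Friction and masses are not known exactly. Their poses are not given: they have to be found in the camera images.
- turntable: The turning part: wooden plate, three cups, three-spoke red handle. Origin on its upright turning axis at table height, z up; the frame turns with it. Cup centres lie 105 mm from the axis at 0, 120 and 240 degrees from its x axis (anticlockwise from above). It turns both ways without stops against dry friction (0.12 N m, about 1.5 N at mid-spoke) and stays where it is left.
- plate: Round light wooden plate, 300 mm across, top face 26 mm above the table, with three grey ring cups on it (69 mm outside, 60 mm inside, 14 mm high). Fixed to the turntable, same origin and axes. Not to be pushed.
- spokes: The handle, same origin and axes as the turntable: steel column, black hub (52 mm across, 130 to 160 mm above the table) and three level red spokes at 60, 180, 300 degrees from the x axis, midway between the balls. Each is a bar 14 mm wide, 133 to 157 mm above the table, reaching 115 mm from the axis. Ball tops are lower (100 mm): a finger from above can push a spoke sideways.
- foot: Fixed black foot under the turntable; an arm of it carries a yellow cone-shaped arrow (36 mm long, 32 mm thick, 30 mm above the table) just outside the plate's rim, pointing at the turning axis. Origin on the turning axis at table height; the arrow lies along its +x axis, its tip 162 mm out.
- arrow_spot (a point): The place of a ball that stands exactly at the arrow: 105 mm from the turning axis in the arrow's direction, at the height of a ball's centre (63 mm). Fixed to the foot.
- white_ball: The white baseball with red stitching, 74 mm across, loose in one of the cups. Origin: its centre (63 mm above the table); its axes turn as it rolls.
- gold_ball: A golden-yellow baseball with black stitching, 74 mm across, loose in a cup. Origin: its centre.
- blue_ball: A dark blue baseball with white stitching, 74 mm across, loose in a cup. Origin: its centre.
- water_bottle: Clear water bottle with a green label and white cap, 64 mm across, 200 mm tall, standing loose beside the turntable. Origin: centre of its underside.
- marker: Marker pen, grey with a blue cap, 125 mm long, 15 mm thick, lying loose on the table along its x axis. Origin: centre of its underside.
Things that resemble listed ones, but are neither listed nor needed, are in the scene too. Of the things like the blue_ball, leave any that is green; of the rest the larger one is meant.

How it is judged:
By the outcome, as a careful person would: the job done as asked, in the order asked, and still so for the second after the job is handed in, with the robot touching nothing.
It also fails if it takes over 40 s, if anything falls off the work surface, if the arm or the gripper's body presses on something with over 40 N, if the wrist force passes 120 N, or if a joint passes its speed limit or range.

### The arm

A 6-joint arm with a two-finger parallel gripper is mounted at the origin on the work surface. World frame = base frame: x ahead of the robot, y to its left, z up, the work surface at z = 0. Lengths are in mm, angles in rad, forces in N, time in s.
With the tool pointing down it reaches from about 425 to 925 mm from the base axis. Payload 12.5 kg.
Tool frame: the origin (TCP) lies between the finger pads; the fingertips stand 25 mm ahead of it and the grasp point (between the pads) lies 6 mm ahead of it (arm.tip_extent is the distance from the TCP to the fingertips, in mm); z points along the fingers, y is the line along which they close (so a half turn about z gives the same grasp; the last joint's range is limited). The gripper opens to 85 mm and grips with 20 to 120 N. Pads are 22 mm wide; open, the fingers measure 114 mm over their backs; the gripper's body (76 mm by 85 mm) begins 54 mm behind the grasp point. The pads swing forward as they close: fully open they stand 13 mm farther back than shut.
Start: joints at [-1.343, 0.491, 1.559, -0, 1.092, -0.106], TCP at [204.795, -590.509, 256.327] pointing down, gripper open.
Joint ranges: [-3.1, 3.1], [-0.84, 2.19], [0.05, 2.79], [-1.13, 4.28], [0.06, 2.93], [-2.69, 2.69]. Speed limits (rad/s): [2.22, 2.22, 2.79, 3.14, 3.14, 3.14].

### API

Orientations are given as a unit quaternion [x, y, z, w].
In Python, from rig import arm gives the robot as it stands.
- The arm moves only by the tool apply_moves, never from a script. Its argument "deltas" is a list of rows, each a list of 2 entries, a list of its own where there are three numbers: the shift along the tool's x, y, z in mm, then the turn, a rotation vector about the tool's x, y, z in rad. In form: [[[tx, ty, tz], [rx, ry, rz]], ...]. A call has 1 to 8 rows; each row is the pose to reach, as a shift and turn from the pose commanded when the call began, along the tool's axes at that moment; what a row does not reach only later rows make up. A row lasts 1/12 s, in which the tool goes at most 41.7 mm and 7.16 degrees, less where a joint would pass 70% of its speed; a pose out of reach is approached as far as the arm can. A call with a gripper value outside its range is refused whole. "grip" is the opening, from -1 (shut) to 1 (fully open), set as the call begins (left out, the last holds). The fingers move at their own pace and stop on an object; "grip_force" is the grip in N (left out, the last holds). Time passes only in rows, so rows that repeat a pose let the fingers close. It gives the time, the measured TCP pose, the force, the opening and the grip force at its end, in the units of the state.
- arm.observe(): the state, without advancing time (a new reading comes with each control period).
- arm.snapshot(name): name is "side" or "top" or "wrist"; returns a dict with "color" (400x640x3 uint8, red, green, blue), "range_z" (400x640 float32, mm along the optical axis (not along the pixel's ray), 0 where there is no reading), "intrinsics" (3x3 intrinsics, pixels), "pose" (4x4, takes a point from camera to world coordinates); the wrist camera has in their place "T_tool_cam" (4x4, takes a point from camera to tool coordinates, whose origin is the TCP and whose axes are the flange's). Camera axes: x right, y down, z forward; pixel columns grow to the right and rows downward; lengths in mm; the calibration is good to about 2 mm. The wrist camera is an equidistant fisheye: a pixel r from the principal point sees the ray r / f radians off the axis. A picture is of the moment at which its call begins: read the wrist's pose just before it.
- arm.sign_off(): hands the job in; it is judged then, once.
Trained networks look in the newest picture that a camera, given by its name, has taken for a name from the list of things; names that differ only in an ending like _2 or _b are one class to them, and where a whole thing is asked for, a point or a joint stands for the part that bears it (a point fixed in the world has none). Each returns a list of dicts, best first, with "confidence" (0 to 1); they miss things now and then, are a little off and sometimes report something else, mostly with a low value. They report only what shows in the picture. A call takes as long as a camera call. They do not tell look-alikes from the thing itself.
- arm.look_for(camera, thing): "location" ([column, row] as shares, 0 to 1, of the picture: columns of its width, rows of its height, amid what is visible of it).
- arm.cut_out(camera, thing): "mask" (400x640 bool, what is visible of it) and "location" ([column, row] as shares, 0 to 1, of the picture: columns of its width, rows of its height, amid what is visible of it).
- arm.landmark_of(camera, thing): "location" ([column, row] as shares, 0 to 1, of the picture: columns of its width, rows of its height: a listed point, or the origin of a listed thing).
The state is a dict: "t": time; "q": joint angles; "joint_vel": joint speeds; "joint_efforts": joint torques, N m; "tool_pos": TCP position; "ee_rot": TCP orientation; "force": force on the tool from outside, world axes, zero at the start; "moment": the same for the moment, N m; "finger_gap": finger opening in mm; "grip_force": force on a finger pad.
Only numpy, scipy, OpenCV 4.12 (cv2) and the standard library are available. Lean on these libraries where they do the work, as an engineer would, in place of code of your own. Each camera call takes 0.05 s, during which the arm holds its last target. There are 200 camera calls.

## Working session

There is one attempt and no reset: what is moved stays moved. The work goes in short steps, Python scripts to look and compute and a tool call to move; the robot and the scene stay as the last step left them, time stands still between calls to the robot, and variables do not carry over. Pictures are saved under pics/ and viewed, at most 10 in all, crops included, and the job is handed in when it is done.

Besides the shell and the picture viewer there is one more tool, called by a JSON object that holds its "api" and its "payload". apply_moves: Moves the arm, as the interface text tells. Its arguments: {"type":"object","properties":{"deltas":{"type":"array","items":{"type":"array"}},"grip":{"type":"number"},"grip_force":{"type":"number"}},"required":["deltas"]}

```bash
mkdir -p pics
cat > h.py <<'E'
import numpy as np, cv2
from rig import arm
def snap(n,f=None):
    s=arm.snapshot(n)
    if f: cv2.imwrite('pics/'+f,s['color'][:,:,::-1])
    return s
def px2w(s,u,v,z=None):
    K=s['intrinsics'];T=s['pose']
    d=T[:3,:3]@np.array([(u-K[0,2])/K[0,0],(v-K[1,2])/K[1,1],1.])
    if z is None: k=s['range_z'][int(v),int(u)]
    else: k=(z-T[2,3])/d[2]
    return T[:3,3]+k*d
E
python3 - <<'E'
from h import *
print(arm.observe())
for c in ['top','side']:
    s=snap(c,c+'1.png')
    for n in ['turntable','foot','arrow_spot','white_ball','gold_ball','blue_ball','spokes','water_bottle','marker']:
        z={'arrow_spot':63,'white_ball':63,'gold_ball':63,'blue_ball':63}.get(n,0)
        for r in arm.landmark_of(c,n)[:3]:
            u,v=r['location'][0]*640,r['location'][1]*400
            print(c,n,round(r['confidence'],2),round(u),round(v),px2w(s,u,v,z).round())
E
```

```text
{'t': 0.0, 'q': array([-1.34257781e+00,  4.91580845e-01,  1.55949675e+00,  6.83383625e-07,
        1.09168187e+00, -1.05589198e-01]), 'joint_vel': array([ 0.00015768,  0.00171055,  0.00083123, -0.00172139, -0.00051009,
       -0.00112825]), 'joint_efforts': array([-1.33300255e-03, -6.18454027e+01, -2.61595148e+01, -1.07074584e-04,
        3.93014168e-03,  4.18034119e-06]), 'tool_pos': array([ 204.75613881, -590.28176001,  255.69820865]), 'ee_rot': array([ 9.86103713e-01,  1.66129847e-01, -3.54462621e-05, -5.82326449e-04]), 'force': array([-0.08593299, -0.13131114, -0.00562927]), 'moment': array([-0.03432746,  0.00946944,  0.01401512]), 'grip_force': 0.0, 'finger_gap': 85.71394920109836}
top turntable 0.43 345 217 [560. -87.   0.]
top foot 0.55 345 222 [546. -86.   0.]
top arrow_spot 0.57 319 186 [639. -17.  63.]
top white_ball 0.81 305 213 [570.  22.  63.]
top gold_ball 0.83 364 257 [ 454. -129.   63.]
top gold_ball 0.36 347 219 [551. -87.  63.]
top blue_ball 0.88 374 114 [ 827. -166.   63.]
top blue_ball 0.64 369 184 [ 642. -148.   63.]
top blue_ball 0.55 458 210 [ 571. -378.   63.]
top spokes 0.91 345 214 [568. -86.   0.]
top water_bottle 0.78 276 262 [442. 103.   0.]
top marker 0.8 410 150 [ 738. -270.    0.]
side turntable 0.55 303 227 [562. -79.   0.]
side white_ball 0.69 306 189 [575.  21.  63.]
side white_ball 0.63 262 217 [ 461. -122.   63.]
side gold_ball 0.67 265 216 [ 468. -118.   63.]
side blue_ball 0.95 300 291 [ 559. -404.   63.]
side blue_ball 0.78 332 220 [ 638. -146.   63.]
side blue_ball 0.64 415 239 [ 828. -233.   63.]
side spokes 0.57 299 227 [552. -79.  -0.]
side water_bottle 0.92 264 196 [446.  95.   0.]
side marker 0.73 378 273 [ 739. -279.    0.]
```

View pics/top1.png

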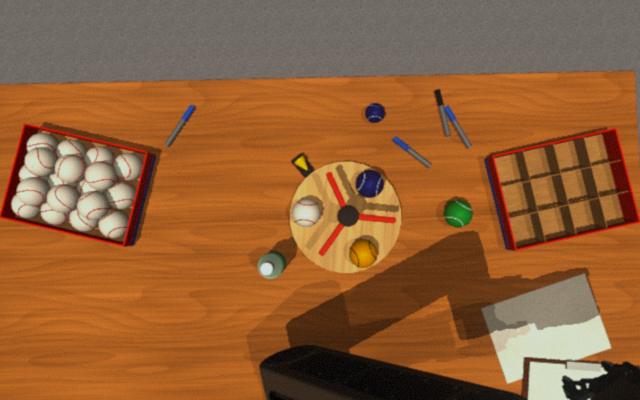

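View pics/side1.png

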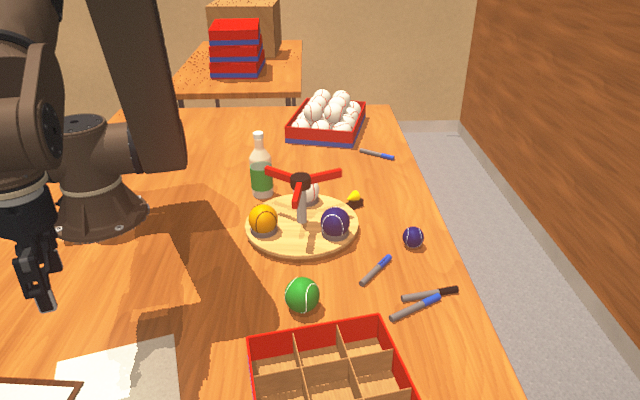

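The top view shows the turntable hub at (347,215), white ball (306,212), gold (362,252), large blue (369,183) and the arrow at (303,165). The white ball has to go about 43° clockwise. The blue candidates are (369,183), large and on the plate; (375,113), small and off it; and (458,212), green, so the plate one is meant. The side view shows the same layout, with the bottle at (261,170) behind the turntable. The baseballs in the crate are not on the plate, so the only white one to consider is (306,212). Next I refine the axis, arrow and spoke angles and take the confirming crop.

```bash
cat >> h.py <<'E'
def pts(s,m,z):
    v,u=np.nonzero(m); return np.array([px2w(s,a+.0,b+.0,z)[:2] for a,b in zip(u,v)])
def measure(f=None):
    s=snap('top',f); hsv=cv2.cvtColor(s['color'],cv2.COLOR_RGB2HSV); h,S,V=cv2.split(hsv)
    roi=np.zeros(h.shape,bool); roi[145:280,280:405]=1
    red=roi&((h<5)|(h>174))&(S>170)&(V>90)
    n,l,st,ce=cv2.connectedComponentsWithStats(red.astype(np.uint8))
    lines=[]
    for i in range(1,n):
        if st[i,4]>40:
            p=pts(s,l==i,157); c=p.mean(0); d=np.linalg.svd(p-c)[2][0]; lines.append((c,d))
    A=sum(np.eye(2)-np.outer(d,d) for c,d in lines); b=sum((np.eye(2)-np.outer(d,d))@c for c,d in lines)
    ax=np.linalg.solve(A,b); print('axis from spokes',ax.round(1),len(lines))
    print('spoke angles',[float(np.degrees(np.arctan2(*(c-ax)[::-1])).round(1)) for c,d in lines])
    yel=np.zeros_like(roi); yel[145:180,285:320]=1
    yel&=(h>22)&(h<35)&(S>180)&(V>140)
    p=pts(s,yel,36); c=p.mean(0); print('arrow',c.round(1),len(p),'ang',np.degrees(np.arctan2(*(c-ax)[::-1])).round(1),'r',np.linalg.norm(c-ax).round(1))
    for nme in ['white_ball','gold_ball','blue_ball']:
        for r in arm.landmark_of('top',nme)[:2]:
            u,v=r['location'][0]*640,r['location'][1]*400; q=px2w(s,u,v,63)[:2]
            if np.linalg.norm(q-ax)<140: print(nme,q.round(1),np.degrees(np.arctan2(*(q-ax)[::-1])).round(1),np.linalg.norm(q-ax).round(1))
    for r in arm.cut_out('top','plate')[:1]:
        (cx,cy),a,_=cv2.fitEllipse(cv2.convexHull(np.argwhere(r['mask'])[:,::-1].astype(np.int32))); print('plate',px2w(s,cx,cy,26).round(1),a)
    return s
E
python3 - <<'E'
from h import *
s=measure()
c=cv2.resize(s['color'][145:280,275:405],None,fx=4,fy=4,interpolation=cv2.INTER_CUBIC)
cv2.imwrite('pics/crop.png',c[:,:,::-1])
E
```

```text
axis from spokes [559.9 -85.2] 3
spoke angles [23.4, -96.9, 143.3]
arrow [705.   29.4] 79 ang 38.3 r 184.9
white_ball [571.   22.7] 84.1 108.5
gold_ball [ 459.3 -128.2] -156.8 109.4
blue_ball [ 648.7 -152.7] -37.2 111.5
plate [558.7 -84.4  26. ] (110.63194274902344, 111.25067138671875)
```

View pics/crop.png

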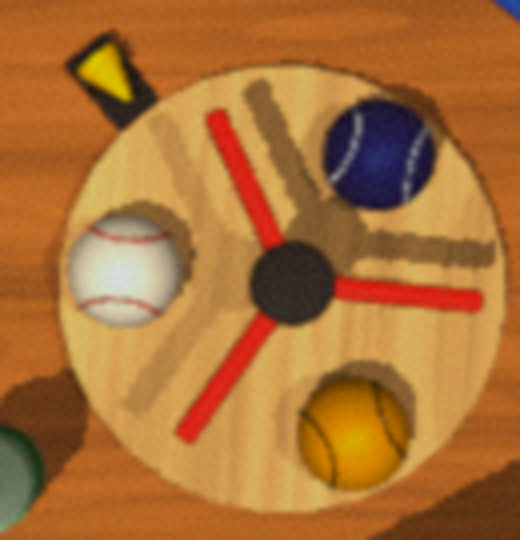

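The crop confirms it: the white red-stitched ball is at crop (127,268), the arrow at (105,75) and the spoke to push runs from (280,240) to (217,118). The axis is near (559.5,-85), the ball at 83.3° and the arrow at 38.3°, so the turn is -45°.

{"api": "apply_moves", "payload": {"deltas": [[[20, -14, 0], [0, 0, 0]], [[50, -35, 0], [0, 0, 0]], [[82, -57, 0], [0, 0, 0]], [[115, -80, 0], [0, 0, 0]], [[148, -103, 0], [0, 0, 0]], [[181, -126, 0], [0, 0, 0]], [[214, -149, 0], [0, 0, 0]], [[247, -172, 0], [0, 0, 0]]], "grip": -1}}

```text
t: 1.92
tool_pos: [382.6, -345.4, 256.5]
ee_rot: [0.986, 0.166, 0.0, 0.0]
force: [0.9, -0.9, -0.1]
finger_gap: -0.3
grip_force: 0.0
```

{"api": "apply_moves", "payload": {"deltas": [[[33, -23, 0], [0, 0, 0]], [[66, -46, 0], [0, 0, 0]], [[99, -69, 0], [0, 0, 0]], [[132, -92, 0], [0, 0, 0]], [[165, -115, 0], [0, 0, 0]], [[198, -138, 0], [0, 0, 0]], [[231, -161, 0], [0, 0, 0]], [[264, -184, 0], [0, 0, 0]]]}}

```text
t: 2.58
tool_pos: [571.9, -84.8, 256.5]
ee_rot: [0.986, 0.166, 0.0, 0.0]
force: [0.4, -0.7, 0.1]
finger_gap: 0.2
grip_force: 0.0
```

{"api": "apply_moves", "payload": {"deltas": [[[30, -20, 0], [0, 0, -0.04]], [[55, -38, 0], [0, 0, -0.073]], [[68, -48, 0], [0, 0, -0.073]], [[72, -51, 0], [0, 0, -0.073]], [[72, -51, 0], [0, 0, -0.073]], [[72, -51, 0], [0, 0, -0.073]]]}}

```text
t: 3.08
tool_pos: [621.7, -15.8, 256.2]
ee_rot: [0.979, 0.202, -0.0, 0.0]
force: [-0.2, 0.2, -0.8]
finger_gap: 0.0
grip_force: 0.0
```

```bash
cat >> h.py <<'E'
AX=np.array([559.5,-85.])
def rel(sp):
    from scipy.spatial.transform import Rotation as R
    o=arm.observe(); t=o['tool_pos']; Rm=R.from_quat(o['ee_rot']).as_matrix()
    a=np.radians(sp); e=np.array([np.cos(a),np.sin(a)]); n=np.array([-e[1],e[0]])
    d=t[:2]-AX
    print('t',o['t'],'pos',t.round(1),'toolx',np.degrees(np.arctan2(Rm[1,0],Rm[0,0])).round(1),'tilt',Rm[:,2].round(3),'along',(d@e).round(1),'lat',(d@n).round(1),'F',o['force'].round(1),'gap',o['finger_gap'],arm.tip_extent)
E
python3 - <<'E'
from h import *
rel(23.3)
s=snap('wrist','w1.png')
E
```

```text
t 3.0833 pos [621.7 -15.8 256.2] toolx 23.3 tilt [-0.001 -0.    -1.   ] along 84.5 lat 38.9 F [-0.2  0.2 -0.8] gap 0.006134815303929098 25.0
```

View pics/w1.png

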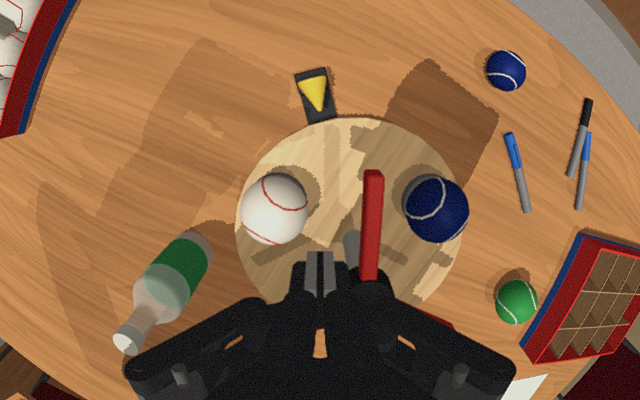

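The wrist view shows the shut fingers at (318,275), left of the target spoke (372,225), with the white ball at (273,210) and the arrow at (316,92). The way down is clear, so I descend.

{"api": "apply_moves", "payload": {"deltas": [[[0, 0, 15], [0, 0, 0]], [[0, 0, 40], [0, 0, 0]], [[0, 0, 65], [0, 0, 0]], [[0, 0, 83], [0, 0, 0]], [[0, 0, 91], [0, 0, 0]], [[0, 0, 93], [0, 0, 0]], [[0, 0, 93], [0, 0, 0]]]}}

```text
t: 3.72
tool_pos: [622.2, -15.8, 163.6]
ee_rot: [0.98, 0.201, -0.0, 0.0]
force: [-0.2, 1.2, -0.7]
finger_gap: -0.0
grip_force: 0.0
```

{"api": "apply_moves", "payload": {"deltas": [[[0, 3, 0], [0, 0, 0]], [[0, 6, 0], [0, 0, 0]], [[0, 9, 0], [0, 0, 0]], [[0, 11, 0], [0, 0, 0]], [[0, 13, 0], [0, 0, 0]], [[0, 15, 0], [0, 0, 0]], [[0, 16, 0], [0, 0, 0]], [[0, 16, 0], [0, 0, 0]]]}}

```text
t: 4.38
tool_pos: [628.7, -29.9, 163.3]
ee_rot: [0.979, 0.202, -0.0, 0.0]
force: [0.0, -1.0, -0.4]
finger_gap: -0.2
grip_force: 0.0
```

Run:
```python
from h import *
rel(23.3); measure(); snap('wrist','w2.png')
```

```text
t 4.3833 pos [628.7 -29.9 163.3] toolx 23.3 tilt [ 0. -0. -1.] along 85.3 lat 23.3 F [ 0.  -1.  -0.4] gap -0.23000217522127897 25.0
axis from spokes [ 554.2 -134.1] 1
spoke angles [-97.1]
arrow nan 0 ang nan r nan
plate [ 558.7 -152.3   26. ] (57.41753387451172, 104.40350341796875)h.py:29: RuntimeWarning: Mean of empty slice.
  p=pts(s,yel,36); c=p.mean(0); print('arrow',c.round(1),len(p),'ang',np.degrees(np.arctan2(*(c-ax)[::-1])).round(1),'r',np.linalg.norm(c-ax).round(1))
  ret = ret.dtype.type(ret / rcount)
```

View pics/w2.png

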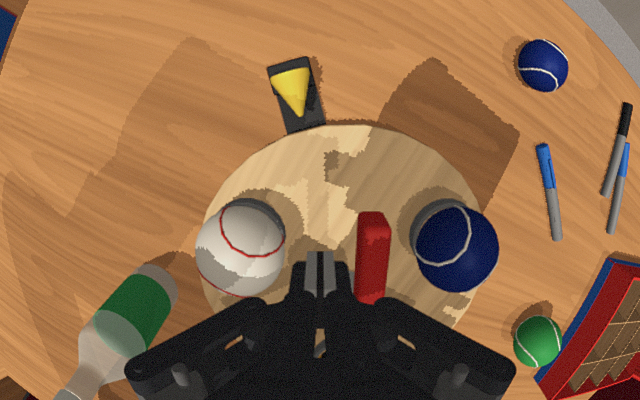

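The finger is at (320,270), just left of the spoke (372,255), and nothing is touched yet. I close the gap slowly.

{"api": "apply_moves", "payload": {"deltas": [[[0, 1, 0], [0, 0, 0]], [[0, 2, 0], [0, 0, 0]], [[0, 3, 0], [0, 0, 0]], [[0, 4, 0], [0, 0, 0]], [[0, 5, 0], [0, 0, 0]], [[0, 6, 0], [0, 0, 0]]]}}

```text
t: 5.18
tool_pos: [631.0, -35.1, 163.3]
ee_rot: [0.979, 0.202, 0.0, -0.0]
force: [-0.6, 2.2, -0.4]
finger_gap: 0.1
grip_force: 0.9
```

Run:
```python
from h import *
rel(23.3); 
for L in (17,19,21):
  for d in range(2,17,2):
    t=np.radians(d); c,s=np.cos(t),np.sin(t); print(L,d,round(-85+85*c+L*s,1),round(L+85*s-L*c,1),t.round(3))
```

```text
t 5.1833 pos [631.  -35.1 163.3] toolx 23.3 tilt [-0.  0. -1.] along 85.4 lat 17.5 F [-0.6  2.2 -0.4] gap 0.1487020689608717 25.0
17 2 0.5 3.0 0.035
17 4 1.0 6.0 0.07
17 6 1.3 9.0 0.105
17 8 1.5 12.0 0.14
17 10 1.7 15.0 0.175
17 12 1.7 18.0 0.209
17 14 1.6 21.1 0.244
17 16 1.4 24.1 0.279
19 2 0.6 3.0 0.035
19 4 1.1 6.0 0.07
19 6 1.5 9.0 0.105
19 8 1.8 12.0 0.14
19 10 2.0 15.0 0.175
19 12 2.1 18.1 0.209
19 14 2.1 21.1 0.244
19 16 1.9 24.2 0.279
21 2 0.7 3.0 0.035
21 4 1.3 6.0 0.07
21 6 1.7 9.0 0.105
21 8 2.1 12.0 0.14
21 10 2.4 15.1 0.175
21 12 2.5 18.1 0.209
21 14 2.6 21.2 0.244
21 16 2.5 24.2 0.279
```

Contact, at about 2 N. Now I push along the arc, turning the tool with the spoke.

{"api": "apply_moves", "payload": {"deltas": [[[0.5, 3.0, 0], [0, 0, 0.035]], [[1.0, 6.0, 0], [0, 0, 0.07]], [[1.3, 9.0, 0], [0, 0, 0.105]], [[1.5, 12.0, 0], [0, 0, 0.14]], [[1.7, 15.0, 0], [0, 0, 0.175]], [[1.7, 18.0, 0], [0, 0, 0.209]], [[1.6, 21.0, 0], [0, 0, 0.244]], [[1.4, 24.0, 0], [0, 0, 0.279]]]}}

```text
t: 5.85
tool_pos: [642.0, -56.6, 163.3]
ee_rot: [0.998, 0.063, 0.0, -0.0]
force: [1.5, 2.7, -0.2]
finger_gap: -0.5
grip_force: 0.9
```

{"api": "apply_moves", "payload": {"deltas": [[[0.5, 3.0, 0], [0, 0, 0.035]], [[1.0, 6.0, 0], [0, 0, 0.07]], [[1.3, 9.0, 0], [0, 0, 0.105]], [[1.5, 12.0, 0], [0, 0, 0.14]], [[1.7, 15.0, 0], [0, 0, 0.175]], [[1.7, 18.0, 0], [0, 0, 0.209]], [[1.7, 18.0, 0], [0, 0, 0.209]], [[1.7, 18.0, 0], [0, 0, 0.209]]]}}

```text
t: 6.52
tool_pos: [645.7, -74.4, 163.2]
ee_rot: [0.999, -0.04, -0.0, 0.0]
force: [-0.4, -0.1, -0.0]
finger_gap: -0.0
grip_force: 0.0
```

```bash
python3 - <<'E' 2>/dev/null
from h import *
rel(23.3-28)
s=snap('side')
for n in ['white_ball','gold_ball','blue_ball']:
  for r in arm.landmark_of('side',n)[:3]:
    u,v=r['location'][0]*640,r['location'][1]*400; q=px2w(s,u,v,63)[:2]
    print(n,round(r['confidence'],2),q.round(1),np.degrees(np.arctan2(*(q-AX)[::-1])).round(1),np.linalg.norm(q-AX).round(1))
snap('wrist','w3.png')
E
```

```text
t 6.5167 pos [645.7 -74.4 163.2] toolx -4.6 tilt [-0. -0. -1.] along 85.0 lat 17.6 F [-0.4 -0.1 -0. ] gap -0.031081843880302426 25.0
white_ball 0.68 [ 567.8 -178.9] -85.0 94.2
white_ball 0.56 [622.3   7.1] 55.7 111.4
gold_ball 0.8 [450.7 -70.3] 172.3 109.8
blue_ball 0.93 [ 558.9 -404.2] -90.1 319.2
blue_ball 0.76 [ 820.4 -239.1] -30.6 303.0
blue_ball 0.58 [ 594.8 -176.7] -69.0 98.2
```

View pics/w3.png

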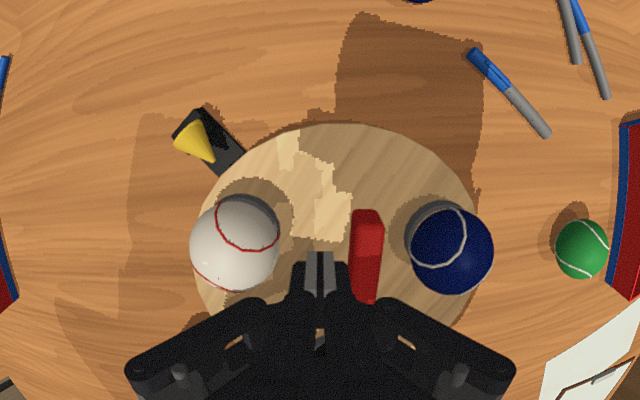

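The table has turned about 28°, with the ball still in its cup at (235,245) and the arrow at (195,140). I push another 14°, more slowly, then back off and measure from above.

{"api": "apply_moves", "payload": {"deltas": [[[0.5, 3.0, 0], [0, 0, 0.035]], [[1.0, 6.0, 0], [0, 0, 0.07]], [[1.3, 9.0, 0], [0, 0, 0.105]], [[1.5, 12.0, 0], [0, 0, 0.14]], [[1.6, 13.5, 0], [0, 0, 0.157]], [[1.7, 15.0, 0], [0, 0, 0.175]], [[1.7, 16.5, 0], [0, 0, 0.192]], [[1.7, 18.0, 0], [0, 0, 0.209]]]}}

```text
t: 7.43
tool_pos: [646.1, -92.4, 163.3]
ee_rot: [0.989, -0.145, 0.0, 0.0]
force: [1.2, 1.5, -1.0]
finger_gap: -0.1
grip_force: 0.9
```

{"api": "apply_moves", "payload": {"deltas": [[[0.3, 1.5, 0], [0, 0, 0.018]], [[0.3, 1.5, 0], [0, 0, 0.018]], [[0, -4, 0], [0, 0, 0.018]], [[0, -12, 0], [0, 0, 0.018]], [[0, -20, -5], [0, 0, 0.018]], [[0, -20, -30], [0, 0, 0.018]], [[0, -20, -60], [0, 0, 0.018]], [[0, -20, -90], [0, 0, 0.018]]]}}

```text
t: 8.1
tool_pos: [651.6, -72.0, 254.3]
ee_rot: [0.988, -0.153, -0.001, 0.0]
force: [-0.4, -0.5, 0.7]
finger_gap: 0.0
grip_force: 0.0
```

{"api": "apply_moves", "payload": {"deltas": [[[20, -20, -10], [0, 0, 0]], [[40, -50, -20], [0, 0, 0]], [[60, -85, -20], [0, 0, 0]], [[60, -120, -20], [0, 0, 0]], [[60, -155, -20], [0, 0, 0]], [[60, -190, -20], [0, 0, 0]], [[60, -210, -20], [0, 0, 0]], [[60, -210, -20], [0, 0, 0]]]}}

```text
t: 8.77
tool_pos: [772.7, 114.4, 272.9]
ee_rot: [0.989, -0.151, -0.0, -0.0]
force: [0.5, 0.2, 0.5]
finger_gap: 0.4
grip_force: 0.0
```

```bash
python3 - <<'E' 2>/dev/null
from h import *
rel(-19); measure('top2.png')
E
```

```text
t 8.7667 pos [772.7 114.4 272.9] toolx -17.4 tilt [-0.     0.001 -1.   ] along 136.7 lat 258.0 F [0.5 0.2 0.5] gap 0.35683237078226243 25.0
axis from spokes [559.9 -84.7] 3
spoke angles [-19.7, 100.7, -139.3]
arrow [707.4  39.8] 16 ang 40.2 r 193.0
white_ball [638.3 -16.3] 41.1 104.1
gold_ball [458.9 -48.8] 160.4 107.2
blue_ball [ 579.5 -192. ] -79.7 109.0
plate [558.4 -85.3  26. ] (111.05097961425781, 112.08814239501953)
```

View pics/top2.png

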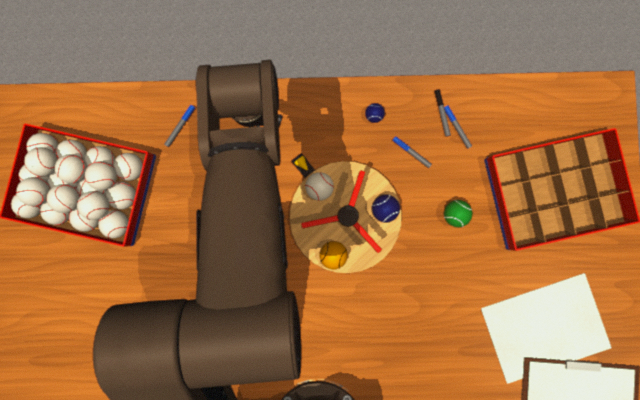

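The top view shows the ball at (318,186), close to the arrow at (303,165), with about 2° left by the spokes. I check the arrow's angle independently with the side and wrist depth images.

```bash
python3 - <<'E' 2>/dev/null
from h import *
from scipy.spatial.transform import Rotation as R
def yel(c):
    h,S,V=cv2.split(cv2.cvtColor(c,cv2.COLOR_RGB2HSV)); return (h>22)&(h<35)&(S>150)&(V>60)
for cam in ['side','wrist']:
    o=arm.observe(); s=arm.snapshot(cam); v,u=np.nonzero(yel(s['color'])); K=s['intrinsics']; z=s['range_z'][v,u]
    x,y=(u-K[0,2])/K[0,0],(v-K[1,2])/K[1,1]
    if cam=='wrist':
        r=np.hypot(x,y); k=np.tan(r)/r; x,y=x*k,y*k
        T=np.eye(4); T[:3,:3]=R.from_quat(o['ee_rot']).as_matrix(); T[:3,3]=o['tool_pos']; T=T@s['T_tool_cam']
    else: T=s['pose']
    P=(T@np.array([x*z,y*z,z,np.ones_like(z)]))[:3].T
    d=P[:,:2]-[559.8,-84.9]; rr=np.hypot(*d.T); m=(rr>158)&(rr<205)&(z>0)&(P[:,2]<60)&(P[:,2]>10); a=np.degrees(np.arctan2(d[:,1],d[:,0]))
    print(cam,m.sum(),'mean',a[m].mean().round(2),'mid',((np.percentile(a[m],3)+np.percentile(a[m],97))/2).round(2),'z',P[m,2].mean().round(1),'r',rr[m].min().round(),rr[m].max().round())
    for lo in (160,170,180,190):
        q=m&(rr>=lo)&(rr<lo+10)
        if q.any(): print(lo,q.sum(),a[q].min().round(1),a[q].max().round(1))
    for r in arm.landmark_of(cam,'arrow_spot')[:1]+arm.landmark_of(cam,'white_ball')[:2]: print(r)
E
```

```text
side 20 mean 41.13 mid 56.02 z 40.8 r 165.0 197.0
160 1 37.1 37.1
170 5 35.3 37.5
180 7 34.6 37.9
190 7 34.5 127.6
{'location': [0.5173, 0.484], 'confidence': 0.6}
wrist 217 mean 37.38 mid 37.37 z 39.3 r 165.0 199.0
160 12 36.3 38.1
170 29 35.1 38.9
180 57 33.7 40.8
190 119 33.0 41.5
{'location': [0.7033, 0.6168], 'confidence': 0.59}
```

Wrist depth puts the arrow at 37.4° and the top view at 38.3°, while the ball is at 40.6°, so about 2.7° remains. I retrace the path for a small, slow final push.

{"api": "apply_moves", "payload": {"deltas": [[[0, 25, 0], [0, 0, 0]], [[0, 55, 0], [0, 0, 0]], [[0, 90, 0], [0, 0, 0]], [[-10, 125, 0], [0, 0, 0]], [[-30, 160, 5], [0, 0, 0]], [[-50, 190, 12], [0, 0, 0]], [[-60, 210, 20], [0, 0, 0]], [[-60, 210, 20], [0, 0, 0]]]}}

```text
t: 9.98
tool_pos: [648.7, -76.2, 252.6]
ee_rot: [0.988, -0.155, -0.001, 0.0]
force: [-0.3, -0.2, -1.4]
finger_gap: 0.3
grip_force: 0.0
```

{"api": "apply_moves", "payload": {"deltas": [[[0, 0, 15], [0, 0, 0]], [[0, 0, 40], [0, 0, 0]], [[0, 0, 65], [0, 0, 0]], [[0, 0, 82], [0, 0, 0]], [[0, 0, 90], [0, 0, 0]], [[0, 4, 90], [0, 0, 0]], [[0, 10, 90], [0, 0, 0]], [[0, 15, 90], [0, 0, 0]]]}}

```text
t: 10.65
tool_pos: [647.6, -88.2, 164.6]
ee_rot: [0.988, -0.153, 0.001, 0.0]
force: [0.5, 0.0, 0.8]
finger_gap: 0.1
grip_force: 0.0
```

```bash
python3 - <<'E' 2>/dev/null
from h import *
rel(-19.4)
E
```

```text
t 10.65 pos [647.6 -88.2 164.6] toolx -17.6 tilt [ 0.002 -0.001 -1.   ] along 84.2 lat 26.3 F [0.5 0.  0.8] gap 0.12872884656805092 25.0
```

{"api": "apply_moves", "payload": {"deltas": [[[0, 1.5, 0], [0, 0, 0.01]], [[0, 3, 0], [0, 0, 0.02]], [[0, 4.5, 0], [0, 0, 0.03]], [[0, 5.5, 0], [0, 0, 0.04]], [[0.2, 6.5, 0], [0, 0, 0.047]], [[0.4, 7.5, 0], [0, 0, 0.047]], [[0.6, 8.3, 0], [0, 0, 0.047]], [[0.7, 9.0, 0], [0, 0, 0.047]]]}}

```text
t: 11.32
tool_pos: [645.1, -96.2, 163.3]
ee_rot: [0.984, -0.177, -0.0, -0.0]
force: [-1.0, 1.6, 0.5]
finger_gap: -0.1
grip_force: 0.7
```

{"api": "apply_moves", "payload": {"deltas": [[[0, 0, 0], [0, 0, 0]], [[0, 0, 0], [0, 0, 0]], [[0, -4, 0], [0, 0, 0]], [[0, -12, 0], [0, 0, 0]], [[0, -20, -5], [0, 0, 0]], [[0, -20, -30], [0, 0, 0]], [[0, -20, -60], [0, 0, 0]], [[0, -20, -90], [0, 0, 0]]]}}

```text
t: 11.98
tool_pos: [652.1, -76.4, 254.3]
ee_rot: [0.984, -0.176, -0.001, 0.0]
force: [-0.3, -0.2, 0.7]
finger_gap: 0.2
grip_force: 0.0
```

{"api": "apply_moves", "payload": {"deltas": [[[20, -20, -10], [0, 0, 0]], [[40, -50, -20], [0, 0, 0]], [[60, -85, -20], [0, 0, 0]], [[60, -120, -20], [0, 0, 0]], [[60, -155, -20], [0, 0, 0]], [[60, -190, -20], [0, 0, 0]], [[60, -220, -20], [0, 0, 0]], [[60, -220, -20], [0, 0, 0]]]}}

```text
t: 12.65
tool_pos: [785.4, 114.7, 272.8]
ee_rot: [0.985, -0.174, -0.0, -0.001]
force: [-0.2, -0.6, -0.4]
finger_gap: -0.1
grip_force: 0.0
```

```bash
python3 - <<'E' 2>/dev/null
from h import *
rel(-22); measure()
s=snap('wrist','w4.png')
E
```

```text
t 12.65 pos [785.4 114.7 272.8] toolx -20.1 tilt [-0.     0.001 -1.   ] along 134.6 lat 269.8 F [-0.2 -0.6 -0.4] gap -0.0817383431967668 25.0
axis from spokes [560.1 -84.7] 3
spoke angles [-21.4, 99.4, -140.7]
arrow [709.3  37.2] 16 ang 39.2 r 192.7
white_ball [637.8 -17.7] 40.8 102.6
gold_ball [458.9 -48.6] 160.4 107.4
blue_ball [ 584.6 -193.1] -77.2 111.2
plate [559.  -85.1  26. ] (111.01615905761719, 112.1112289428711)
```

View pics/w4.png

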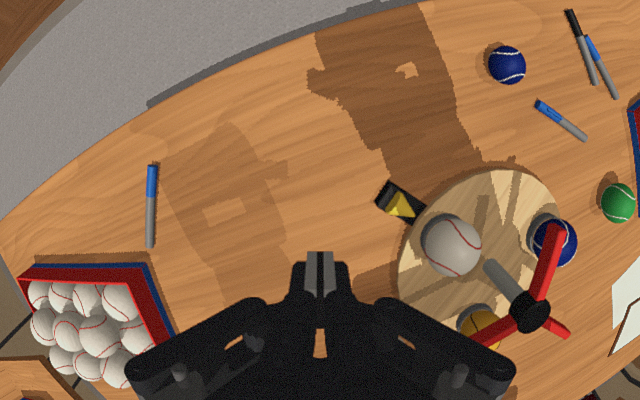

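The balls are in their cups, and the white ball (450,245) is about 1° short of the arrow (403,203). I make one last small nudge.

{"api": "apply_moves", "payload": {"deltas": [[[0, 25, 0], [0, 0, 0]], [[0, 55, 0], [0, 0, 0]], [[0, 95, 0], [0, 0, 0]], [[-10, 130, 0], [0, 0, 0]], [[-30, 165, 5], [0, 0, 0]], [[-50, 197, 12], [0, 0, 0]], [[-60, 220, 20], [0, 0, 0]], [[-60, 220, 20], [0, 0, 0]]]}}

```text
t: 13.62
tool_pos: [648.4, -81.4, 253.0]
ee_rot: [0.984, -0.179, -0.001, 0.0]
force: [-0.4, -0.5, 0.3]
finger_gap: -0.0
grip_force: 0.0
```

{"api": "apply_moves", "payload": {"deltas": [[[0, 0, 15], [0, 0, 0]], [[0, 0, 40], [0, 0, 0]], [[0, 0, 65], [0, 0, 0]], [[0, 0, 82], [0, 0, 0]], [[0, 0, 90], [0, 0, 0]], [[0, 4, 90], [0, 0, 0]], [[0, 10, 90], [0, 0, 0]], [[0, 15, 90], [0, 0, 0]]]}}

```text
t: 14.28
tool_pos: [647.2, -92.5, 164.7]
ee_rot: [0.984, -0.177, 0.001, 0.0]
force: [0.2, -0.9, 0.3]
finger_gap: 0.2
grip_force: 0.0
```

{"api": "apply_moves", "payload": {"deltas": [[[0, 1.5, 0], [0, 0, 0.01]], [[0, 3, 0], [0, 0, 0.02]], [[0, 4, 0], [0, 0, 0.02]], [[0, 5, 0], [0, 0, 0.02]], [[0.1, 5.6, 0], [0, 0, 0.02]], [[0.2, 6.2, 0], [0, 0, 0.02]], [[0.3, 6.8, 0], [0, 0, 0.02]], [[0.3, 6.8, 0], [0, 0, 0.02]]]}}

```text
t: 14.95
tool_pos: [644.8, -98.0, 163.3]
ee_rot: [0.982, -0.186, 0.0, 0.0]
force: [0.6, 1.1, 0.8]
finger_gap: 0.1
grip_force: 0.6
```

{"api": "apply_moves", "payload": {"deltas": [[[0, 0, 0], [0, 0, 0]], [[0, 0, 0], [0, 0, 0]], [[0, -4, 0], [0, 0, 0]], [[0, -12, 0], [0, 0, 0]], [[0, -20, -5], [0, 0, 0]], [[0, -20, -30], [0, 0, 0]], [[0, -20, -60], [0, 0, 0]], [[0, -20, -90], [0, 0, 0]]]}}

```text
t: 15.62
tool_pos: [652.1, -78.4, 254.2]
ee_rot: [0.983, -0.186, -0.001, 0.0]
force: [0.4, -0.2, 0.2]
finger_gap: 0.2
grip_force: 0.0
```

{"api": "apply_moves", "payload": {"deltas": [[[20, -20, -10], [0, 0, 0]], [[40, -50, -20], [0, 0, 0]], [[60, -85, -20], [0, 0, 0]], [[60, -120, -20], [0, 0, 0]], [[60, -155, -20], [0, 0, 0]], [[60, -190, -20], [0, 0, 0]], [[60, -220, -20], [0, 0, 0]], [[60, -220, -20], [0, 0, 0]]]}}

```text
t: 16.28
tool_pos: [789.2, 110.0, 272.6]
ee_rot: [0.983, -0.184, -0.0, -0.0]
force: [-0.3, -0.8, -0.7]
finger_gap: 0.0
grip_force: 0.0
```

```bash
python3 - <<'E' 2>/dev/null
from h import *
rel(-22); measure()
E
```

```text
t 16.2833 pos [789.2 110.  272.6] toolx -21.2 tilt [-0.     0.001 -1.   ] along 139.9 lat 266.9 F [-0.3 -0.8 -0.7] gap 0.024169472222888268 25.0
axis from spokes [559.5 -85.3] 3
spoke angles [-22.0, 97.8, -142.0]
arrow [709.7  39.9] 20 ang 39.8 r 195.5
white_ball [638.  -21.8] 38.9 100.9
gold_ball [459.3 -46.3] 158.8 107.5
```

The spokes average -22.1°, which puts the white ball at 37.9° against the arrow at about 37.9°. The arm is clear, so I hand the job in.

```bash
python3 -c "
from rig import arm
print(arm.sign_off())"
```

```text
the job is handed in; nothing more can be done
None
```

I turned the turntable about 45° by pushing one red spoke, and the white baseball now stands at the yellow arrow, both at about 38° (my two arrow readings differ by about 1°). The job is handed in at about 16 s, with the arm clear of everything.

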